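# Put the bench tools back in their fitted trays

### The arm

A 6-joint arm with a two-finger parallel gripper is mounted at the origin on the work surface; the furniture and walls round the work are solid. World frame = base frame: x ahead of the robot, y to its left, z up, the work surface at z = 0. Lengths are in m, angles in rad, forces in N, time in s.
With the tool pointing down it reaches from about 0.35 to 0.775 m from the base axis. Payload 5.5 kg.
Tool frame: the origin (TCP) lies on the centre line of the jaws, within the pads' length; the fingertips stand 22 mm ahead of it and the grasp point (between the pads) lies 3 mm ahead of it; z points along the fingers, x is the direction in which the jaws open and shut, and the axes are right-handed (so a half turn about z gives the same grasp; the last joint's range is limited). The gripper opens to 85 mm and grips with 20 to 120 N. Pads are 22 mm wide; open, the fingers measure 114 mm over their backs; the gripper's body (76 mm by 85 mm) begins 54 mm behind the grasp point. The pads swing forward as they close: fully open they stand 13 mm farther back than shut.
Start: joints at [-1.36, 0.313, 0.046, 1.304, 0, 1.431], TCP at [0.198, -0.54, 0.253] pointing down, gripper open.
Joint ranges: [-2.76, 2.76], [-0.86, 1.69], [-1.03, 1.26], [-2.2, 2.34], [-1.47, 1.5], [-3.14, 3.14]. Speed limits (rad/s): [2.57, 2.57, 3.14, 3.14, 3.14, 3.14].

### API

Orientations are given as a unit quaternion [x, y, z, w].
In Python, from station import env gives the robot as it stands.
- The arm moves only by the shell command python3 -m jog 'ROWS' [FORCE]. ROWS is JSON, a list that holds one entry, the list of rows, each a list of 7 numbers: the turn, a rotation vector about the tool's x, y, z in rad, then the shift along the tool's x, y, z in m, then the finger opening in m, from 0 to 0.0854. A call has 1 to 8 rows; each row shifts and turns the commanded pose from where the row before left it, along the tool's axes as they then stand; what a row does not reach is not made up. A row lasts 1/8 s, in which the tool goes at most 62.5 mm and 10.7 degrees, less where a joint would pass 70% of its speed; a pose out of reach is approached as far as the arm can. A call with a gripper value outside its range is refused whole. The fingers move at their own pace and stop on an object; FORCE is the grip in N (left out, the last holds). Time passes only in rows, so rows that do not move let the fingers close. It gives the time, the measured TCP pose, the force and the opening at its end, in the units of the state.
- env.get_obs(): the state, without advancing time (a new reading comes with each control period).
- env.capture(name): name is "side" or "top"; returns a dict with "color" (400x640x3 uint8, blue, green, red), "depth" (400x640 float32, m along the optical axis (not along the pixel's ray), 0 where there is no reading), "K" (3x3 intrinsics, pixels), "rvec" (rotation vector, rad) and "tvec" (3), from world to camera coordinates, as OpenCV has them. Camera axes: x right, y down, z forward; pixel columns grow to the right and rows downward; lengths in m; the calibration is good to about 2 mm. A picture is of the moment at which its call begins.
- env.close_job(): hands the job in, once; it reports no verdict.
Trained networks look in a picture, given as the dict that the camera call returned (one of the last four; its "shot" number tells which), for a name from the list of things; names that differ only in an ending like _2 or _b are one class to them, and where a whole thing is asked for, a point or a joint stands for the part that bears it (a point fixed in the world has none). Each returns a list of dicts, best first, with "confidence" (0 to 1); they miss things now and then, are a little off and sometimes report something else, mostly with a low value. They report only what shows in the picture. A call takes as long as a camera call.
- env.masks_of(picture, label): "pixels" (400x640 bool, what is visible of it) and "bbox" ([centre column, centre row, width, height] in pixels, round what is visible of it).
The state is a dict: "time_s": time; "q": joint angles; "qd": joint speeds; "effort": joint torques, N m; "tool_pos": TCP position; "ee_rot": TCP orientation; "ft_force": force on the tool from outside, world axes, zero at the start; "wrist_torque": the same for the moment, N m; "gripper_width": finger opening in m.
Only numpy, scipy, OpenCV 4.12 (cv2) and the standard library are available. Lean on these libraries where they do the work, as an engineer would, in place of code of your own. Each camera call takes 0.05 s, during which the arm holds its last target. There are 200 camera calls.

### The job

Put the hammer, the pliers, the burnisher and the needle file away: lay each in the wooden tray whose cut-out has its outline, the right way round and lying fully down on the felt. Leave the oil bottle and the flute's foot joint as they are.

Things in the scene. Friction and masses are not known exactly. Their poses are not given: they have to be found in the camera images.
- brass_hammer: Small brass hammer lying flat, 174 mm long. Origin: centre of its underside, half way along; z up, y along the haft away from the head, x along the head. Brass head 18 mm thick, 54 mm across, its middle at y = -78 mm; pale wooden haft, 16 mm wide or less, from y = -68 to +87. Can be gripped across the haft (along x) at y = -22 mm, where it nearly balances.
- red_pliers: Flat-nose pliers with red grips lying flat, closed (they do not open), 123 mm long, 56 mm over the grips, 10 mm thick. Origin: centre of the underside, half way along; z up, jaws to -y, grips to +y. Jaws and rivet 14 mm wide from y = -62 to -24 mm; grips spread from y = -12 to +62. Can be gripped across the rivet (along x) at y = -30 mm.
- burnisher: Bent burnisher lying on its handle, 153 mm long: fat turned wooden handle, 27 mm across, from y = -4 to +76 mm; thin steel blade to -y, its tip bent 10 mm aside to -x. Origin: centre of the underside, half way along; z up, y along the handle away from the blade. Can be gripped across the handle (along x) at y = 34 mm. It may roll a little.
- needle_file: Needle file lying flat, 167 mm long: slim wooden handle, 19 mm across, from y = 21 to 84 mm; thin straight steel blade, 6 mm wide, from y = 21 to -84. Origin: centre of the underside, half way along; z up, y along the handle away from the blade. Can be gripped across the handle (along x) at y = 42 mm.
- hammer_tray: Fixed wooden tray 84x202x19 mm cut out to the hammer's outline: 66 mm wide head pocket to -y, then a 29 mm groove. Grey felt floor 8 mm above the underside. A 48 mm long thumb cut crosses the tray at floor level, open at both sides, for the fingers. Origin: underside, middle of the thumb cut; the seated hammer's point (0, -22 mm) is over it, its axes along the tray's.
- pliers_tray: Fixed tray like the hammer's (same floor, top and thumb cut, 46 mm long), 84x152 mm, cut out to the pliers' outline: 26 mm groove for the jaws to -y, 68 mm wide pocket for the grips to +y. Origin: underside, middle of the thumb cut; the seated pliers' point (0, -30 mm) is over it, axes along the tray's.
- burnisher_tray: Fixed tray like the hammer's (same floor, top and thumb cut, 46 mm long), 62x180 mm, cut out for the burnisher: 23.5 mm wide pocket to -y for the blade (edges at x = -15.5 and +8 mm), 38 mm wide one to +y for the fat handle. Origin: underside, middle of the thumb cut; the seated burnisher's point (0, +34 mm) is over it, axes along the tray's.
- file_tray: Fixed tray like the hammer's (same floor, top and thumb cut, 46 mm long), 62x196 mm, cut out for the needle file: narrow straight 15 mm groove to -y for the blade, 30 mm wide pocket to +y for the handle. Origin: underside, middle of the thumb cut; the seated file's point (0, +42 mm) is over it, axes along the tray's.
- oil_bottle: Bystander: small white dropper bottle, 25 mm across, 80 mm high, standing loose. Origin: centre of its foot, z up.
- foot_joint: Bystander: silver foot joint of a flute with gilt keys, lying loose, 133 x 32 x 28 mm. Origin: centre of its underside; y along the tube.

How it is judged:
By the outcome, as a careful person would: the job done as asked, in the order asked, and still so for the second after the job is handed in, with the robot touching nothing.
It also fails if it takes over 99 s, if anything falls off the work surface, if the arm or the gripper's body presses on something with over 40 N, if the wrist force passes 120 N, or if a joint passes its speed limit or range.

## Working session

There is one attempt and no reset: what is moved stays moved. The work goes in short steps, Python scripts to look and compute and a shell command to move; the robot and the scene stay as the last step left them, time stands still between calls to the robot, and variables do not carry over. Pictures are saved under pics/ and viewed, about 12 in all and at most 16, crops included, and the job is handed in when it is done.

```bash
ls; mkdir -p pics; python3 - <<'E'
from station import env
import cv2,json
o=env.get_obs();print({k:(v if not hasattr(v,'tolist') else v.tolist()) for k,v in o.items()})
for n in("top","side"):
    p=env.capture(n);cv2.imwrite(f"pics/{n}0.png",p["color"]);print(n,p["K"],p["rvec"],p["tvec"],p.get("shot"))
    for l in["brass_hammer","red_pliers","burnisher","needle_file","hammer_tray","pliers_tray","burnisher_tray","file_tray","oil_bottle","foot_joint"]:
        print(l,[(round(d["confidence"],2),[round(float(x)) for x in d["bbox"]]) for d in env.masks_of(p,l)])
E
```

```text
pics
{'time_s': 0.0, 'q': [-1.359610035535007, 0.3140147127322855, 0.044976220337065796, 1.3035611357153893, 1.862901848811808e-05, 1.4311848104512253], 'qd': [-0.001353782889272496, -0.00017028751399959232, 0.0015004555986716467, -0.0010193547645022576, 0.0005794914658978282, 0.00040522928616922753], 'effort': [0.002363937455811538, -48.06263208389282, 29.853259921073914, 0.019571398152038455, 0.00014896685570420232, -4.848039836247153e-07], 'tool_pos': [0.19749034666051743, -0.5395359086879359, 0.2523995364072729], 'ee_rot': [0.8196481039756879, -0.572866627225405, -0.00065362035287481, -0.0006211609153455017], 'ft_force': [-0.03738758090065494, 0.16976776299609628, 0.8040290179680956], 'wrist_torque': [0.007032937638414399, 0.048310548731666236, 0.0227969213915163], 'gripper_width': 0.08554873247985306}
top [[404.79304087   0.         320.29473472]
 [  0.         404.79304087 200.14518442]
 [  0.           0.           1.        ]] [ 2.12539871 -2.18029985  0.12184573] [-0.04991791  0.48436457  1.10105255] 1
brass_hammer [(0.74, [408, 238, 58, 21])]
red_pliers [(0.53, [340, 214, 3
[... 247 characters left out ...]
]), (0.48, [198, 245, 52, 18])]
oil_bottle [(0.57, [359, 151, 25, 63])]
foot_joint [(0.8, [443, 195, 44, 19])]
side [[427.65443463   0.         315.3955007 ]
 [  0.         427.65443463 203.01705462]
 [  0.           0.           1.        ]] [ 1.93911186 -0.32599535  0.24393585] [-0.49680038  0.06253146  1.17580055] 2
brass_hammer [(0.72, [304, 256, 32, 37])]
red_pliers [(0.47, [301, 222, 19, 14])]
burnisher []
needle_file [(0.57, [284, 201, 9, 11])]
hammer_tray [(0.65, [349, 203, 69, 17])]
pliers_tray [(0.64, [331, 186, 49, 11])]
burnisher_tray [(0.62, [368, 221, 60, 24])]
file_tray [(0.58, [322, 174, 57, 14])]
oil_bottle [(0.53, [333, 231, 14, 27])]
foot_joint [(0.56, [368, 268, 39, 35])]
```

```bash
python3 - <<'E'
import cv2
a=cv2.imread("pics/top0.png")[90:290,140:500];cv2.imwrite("pics/top0c.png",cv2.resize(a,(800,444),interpolation=cv2.INTER_CUBIC))
cv2.imwrite("pics/side0c.png",cv2.imread("pics/side0.png"))
E
```

```text
(no output)
```

View pics/top0c.png

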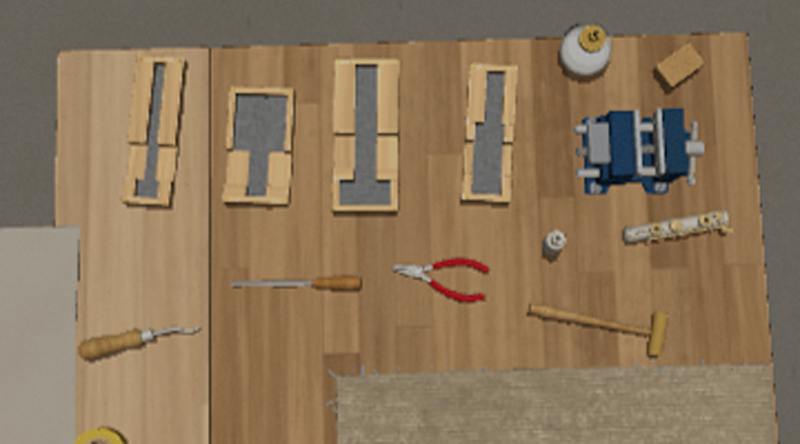

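View pics/side0c.png

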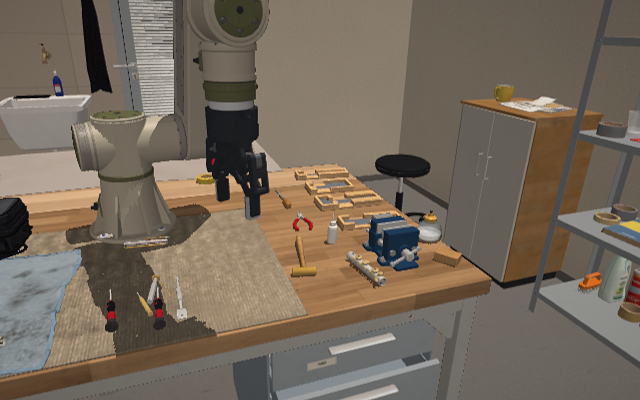

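```bash
cat > h.py <<'E'
from station import env
import cv2,numpy as np
def cloud(p):
    R,_=cv2.Rodrigues(np.float64(p["rvec"]));t=np.float64(p["tvec"]).ravel();K=p["K"]
    v,u=np.mgrid[0:400,0:640];d=p["depth"]
    c=np.stack([(u-K[0,2])/K[0,0]*d,(v-K[1,2])/K[1,1]*d,d],-1)
    w=(c-t)@R; w[d<=0]=np.nan; return w
def at_z(p,uv,z):
    R,_=cv2.Rodrigues(np.float64(p["rvec"]));t=np.float64(p["tvec"]).ravel()
    r=np.c_[np.atleast_2d(uv),np.ones(len(np.atleast_2d(uv)))]@np.linalg.inv(p["K"]).T@R; c=-R.T@t
    return c+r*((z-c[2])/r[:,2])[:,None]
def pix(p,w): return cv2.projectPoints(np.float64(w).reshape(-1,1,3),np.float64(p["rvec"]),np.float64(p["tvec"]),p["K"],None)[0][:,0]
E
python3 - <<'E'
from h import *
np.set_printoptions(precision=4,suppress=True)
for n in("top","side"):
    p=env.capture(n);w=cloud(p);print(n)
    if n=="top":
        for v,u in((125,168),(125,220),(180,220),(250,170),(250,260),(225,180),(180,300),(230,450),(262,400),(230,150),(150,335),(275,300)):print((u,v),w[v-2:v+3,u-2:u+3].reshape(-1,3).mean(0),w[v-2:v+3,u-2:u+3,2].std())
    for l in["brass_hammer","red_pliers","burnisher","needle_file","hammer_tray","pliers_tray","burnisher_tray","file_tray","oil_bottle","foot_joint"]:
        for d in env.masks_of(p,l)[:1]:
            m=d["pixels"];q=w[m];q=q[~np.isnan(q[:,0])]
            rc=cv2.minAreaRect(np.float32(q[:,:2]))
            print(l,m.sum(),"mean",q.mean(0),"z",np.percentile(q[:,2],[2,25,50,75,98]),"rect",np.round(rc[0],4),np.round(rc[1],4),round(rc[2],1))
np.savez  # noqa
E
```

```text
top
(168, 125) [ 0.722   0.3819 -0.0017] 0.0015628373437441645
(220, 125) [0.7119 0.2234 0.0161] 0.0029657965009236634
(220, 180) [ 0.5532  0.227  -0.0014] 0.0021326281162386117
(170, 250) [0.3554 0.3676 0.0001] 0.002476857797012478
(260, 250) [ 0.349   0.1123 -0.0015] 0.0019037833914928221
(180, 225) [ 0.4256  0.3407 -0.0008] 0.0019003215520928946
(300, 180) [nan nan nan] nan
(450, 230) [ 0.3919 -0.4271 -0.0007] 0.0023134841084502204
(400, 262) [ 0.3059 -0.2811  0.0015] 0.002084079604845629
(150, 230) [0.4134 0.4257 0.001 ] 0.002351121962942407
(335, 150) [ 0.6329 -0.1085 -0.0017] 0.0024050234622143792
(300, 275) [0.2768 0.     0.0019] 0.0014364408264392074
brass_hammer 357 mean [ 0.3769 -0.3222  0.0143] z [0.006  0.0124 0.0147 0.0165 0.0199] rect [ 0.3707 -0.3066] [0.1752 0.0532] 84.2
red_pliers 227 mean [ 0.4438 -0.1158  0.0056] z [-0.0025  0.004   0.0058  0.0075  0.0109] rect [ 0.4443 -0.111 ] [0.1155 0.0539] 79.5
burnisher 326 mean [0.3706 0.2939 0.0156] z [-0.0035  0.0126  0.0177  0.0209  0.0255] rect [0.3754 0.2786] [0.0265 0.1555] 13.4
needle_file 95 mean [0.4391 0.0185 0.013
[... 1207 characters left out ...]
 0.0194] rect [ 0.6271 -0.0123] [0.1108 0.1991] 88.8
pliers_tray 601 mean [0.6186 0.1136 0.0094] z [-0.0016  0.006   0.0081  0.0149  0.019 ] rect [0.6237 0.1278] [0.1539 0.1665] 70.1
burnisher_tray 453 mean [ 0.5877 -0.1799  0.01  ] z [0.0007 0.0066 0.0081 0.015  0.0191] rect [ 0.6278 -0.1734] [0.0811 0.1813] 85.4
file_tray 537 mean [0.6558 0.2714 0.0019] z [-0.0025  0.0051  0.0112  0.0169  0.0196] rect [1.1304 1.2088] [2.2776 0.1977] 63.0
oil_bottle 560 mean [0.6199 0.1109 0.0096] z [-0.001   0.0061  0.0081  0.0146  0.0188] rect [0.6181 0.1442] [0.1502 0.1519] 88.1
foot_joint 451 mean [ 0.4965 -0.4242  0.0153] z [0.0006 0.0107 0.0174 0.0194 0.0248] rect [ 0.5077 -0.4143] [0.0456 0.132 ] 5.6
```

```bash
cat > fit.py <<'E'
from h import *
from scipy.optimize import minimize
def rect(x0,x1,y0,y1): return [(x0,y0),(x1,y0),(x1,y1),(x0,y1)]
# object-frame layers in mm: list of groups; group = list of (polygon, z); object frame (trays: seated object's frame)
S={
"brass_hammer":[[(rect(-27,27,-87,-69),14)],[([(-6,-69),(6,-69),(8,30),(8,87),(-8,87),(-8,30)],9)]],
"red_pliers":[[([(-4,-62),(4,-62),(7,-40),(7,-20),(-7,-20),(-7,-40)],8)],
  [([(s*2,-18),(s*7,-20),(s*20,-8),(s*28,15),(s*27,62),(s*20,62),(s*19,15),(s*12,-2)],7) for s in(1,-1)]],
"burnisher":[[(rect(-12.5,12.5,0,74),14)],[([(-3,0),(3,0),(3,-50),(-7,-76),(-11,-75),(-3,-50)],12)]],
"needle_file":[[([(-6,21),(6,21),(9.5,45),(9.5,80),(7,84),(-7,84),(-9.5,80),(-9.5,45)],9)],[(rect(-3,3,-84,21),9)]],
"hammer_tray":[[(rect(-42,42,-101,101),19)],[(rect(-33,33,-93,-63),8),(rect(-14.5,14.5,-63,93),8)]],
"pliers_tray":[[(rect(-42,42,-76,76),19)],[(rect(-13,13,-68,-18),8),(rect(-34,34,-18,68),8)]],
"burnisher_tray":[[(rect(-31,31,-90,90),19)],[(rect(-15.5,8,-82,-10),8),(rect(-19,19,-10,82),8)]],
"file_tray":[[(rect(-31,31,-98,98),19)],[(rect(-7.5,7.5,-90,15),8),(rect(-15,15,15,90),8)]]}
GR={"brass_hammer":-22,"red_pliers":-30,"burnisher":34,"needle_file":42}
def world(poly,z,po,z0=0):
    c,s=np.cos(po[2]),np.sin(po[2]);P=np.float64(poly)/1000
    return np.c_[po[0]+c*P[:,0]-s*P[:,1],po[1]+s*P[:,0]+c*P[:,1],np.full(len(P),z/1000+z0)]
def fit(p,name,uvneg,uvpos,z0=0):
    z=S[name][0][0][1]/1000; a,b=at_z(p,[uvneg,uvpos],z)
    po0=np.r_[(a+b)[:2]/2,np.arctan2(-(b-a)[0],(b-a)[1])]
    ip=pix(p,world([q for g in S[name] for P,_ in g for q in P],z*1000,po0,z0))
    x0,y0=(ip.min(0)-8).astype(int);x1,y1=(ip.max(0)+8).astype(int)
    im=cv2.GaussianBlur(cv2.cvtColor(np.float32(p["color"])/255,cv2.COLOR_BGR2LAB),(0,0),.5)[y0:y1,x0:x1];T=im.reshape(-1,3)
    k=8;h,w=y1-y0,x1-x0
    def ren(po):
        L=[np.ones(h*w)]
        for g in S[name]:
            m=np.zeros((h*k,w*k),np.float32)
            for P,zz in g:
                u=((pix(p,world(P,zz,po,z0))-[x0,y0]+.5)*k-.5)
                cv2.fillPoly(m,[np.round(u*16).astype(np.int32)],1,shift=4)
            L.append(cv2.GaussianBlur(cv2.resize(m,(w,h),interpolation=cv2.INTER_AREA),(0,0),.6).ravel())
        return np.stack(L,1)
    def cost(v):
        A=ren(po0+v*[.001,.001,.01]);r=T-A@np.linalg.lstsq(A,T,rcond=None)[0]
        r=(r**2).sum(1); return (r/(1+r/400)).mean()
    best=min((minimize(cost,s,method="Nelder-Mead",options=dict(initial_simplex=np.array(s)+np.vstack([np.zeros(3),np.eye(3)*3]),xatol=.02,fatol=1e-3)) for s in([0,0,0],[4,4,3],[-4,-4,-3])),key=lambda r:r.fun)
    return po0+best.x*[.001,.001,.01],best.fun
def draw(img,p,name,po,s,off,z0=0):
    for g in S[name]:
        for P,z in g:
            u=(pix(p,world(P,z,po,z0))-off+.5)*s
            cv2.polylines(img,[np.round(u).astype(np.int32)],True,(0,255,0),1)
E
python3 - <<'E'
from fit import *
import json
p=env.capture("top");cv2.imwrite("pics/t1.png",p["color"])
I={"brass_hammer":((436,241),(379,230)),"red_pliers":((318,211),(359,217)),"burnisher":((230,238),(176,247)),"needle_file":((244.5,218),(302.6,217.5)),
"hammer_tray":((305,185),(305,117)),"pliers_tray":((256,182),(258,130)),"burnisher_tray":((362.5,120),(359,181)),"file_tray":((213,116),(206.7,183))}
R={}
for n,(a,b) in I.items():
    po,c=fit(p,n,a,b);R[n]=po.tolist();print(n,np.round(po[:2],4),round(np.degrees(po[2]),2),round(c,1))
json.dump(R,open("pose.json","w"))
im=cv2.resize(p["color"][100:265,165:450],None,fx=2.8,fy=2.8,interpolation=cv2.INTER_CUBIC)
for n in R: draw(im,p,n,R[n],2.8,np.array([165,100]))
cv2.imwrite("pics/fit.png",im)
E
```

```text
brass_hammer [ 0.3759 -0.3039] -8.93 26.1
red_pliers [ 0.4447 -0.1147] 168.47 23.9
burnisher [0.3746 0.2723] 11.39 41.0
needle_file [0.4402 0.0729] 178.4 13.4
hammer_tray [ 0.6329 -0.0187] -91.71 23.5
pliers_tray [0.6228 0.1201] -92.89 29.7
burnisher_tray [ 0.6311 -0.1798] 84.63 16.6
file_tray [0.6466 0.2591] 84.54 49.0
```

View pics/fit.png

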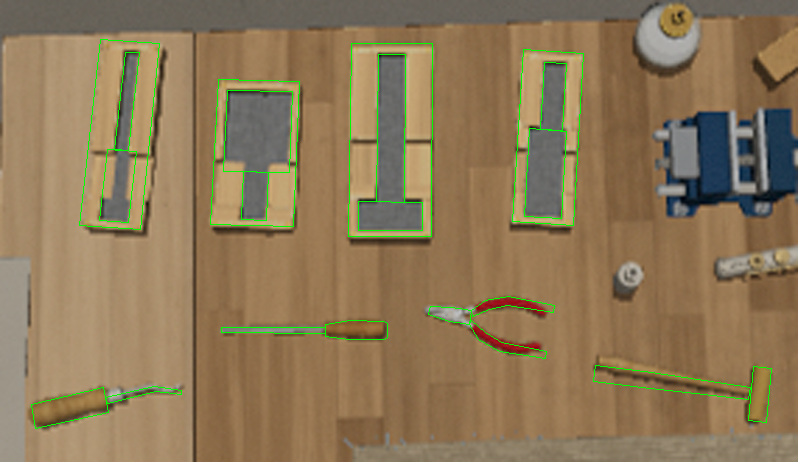

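```bash
cat > patch.py <<'E'
import re
s=open("fit.py").read()
s=s.replace("[([(-6,-69),(6,-69),(8,30),(8,87),(-8,87),(-8,30)],9)]","[([(-4,-69),(4,-69),(6,30),(6,87),(-6,87),(-6,30)],11)]")
s=s.replace("(s*27,62),(s*20,62)","(s*24,62),(s*17,62)")
s=s.replace("rect(-7.5,7.5,-90,15),8),(rect(-15,15,15,90),8)","rect(-7.5,7.5,-90,65),8),(rect(-15,15,65,90),8)")
open("fit.py","w").write(s)
E
python3 patch.py; python3 - <<'E'
from fit import *
import json
p=env.capture("top")
I={"brass_hammer":((436,241),(379,230)),"red_pliers":((318,211),(359,217)),"file_tray":((213,116),(206.7,183))}
R=json.load(open("pose.json"))
for n,(a,b) in I.items():
    po,c=fit(p,n,a,b);R[n]=po.tolist();print(n,np.round(po[:2],4),round(np.degrees(po[2]),2),round(c,1))
json.dump(R,open("pose.json","w"))
for n,g in GR.items():
    t=[k for k in R if k.endswith("tray")][list(GR).index(n)]
    for m in(n,t):
        print(m,"grasp pt",world([(0,g)],0,R[m]).round(4)[0,:2],"yaw",round(np.degrees(R[m][2]),1))
A=np.zeros((450,800,3),np.uint8)
for i,(u,v) in enumerate(((375,220),(312,198))):
    im=cv2.resize(p["color"][v:v+45,u:u+75],None,fx=5,fy=5,interpolation=cv2.INTER_CUBIC)
    draw(im,p,["brass_hammer","red_pliers"][i],R[["brass_hammer","red_pliers"][i]],5,np.array([u,v]));A[:225,i*400:i*400+375]=im
cv2.imwrite("pics/fit2.png",A[:225])
o=env.get_obs();from scipy.spatial.transform import Rotation as Ro
print(Ro.from_quat(o["ee_rot"]).as_matrix().round(3))
E
```

```text
brass_hammer [ 0.3757 -0.3032] -10.64 25.3
red_pliers [ 0.4446 -0.1152] 168.51 20.9
file_tray [0.6468 0.2585] 85.32 43.1
brass_hammer grasp pt [ 0.3716 -0.3249] yaw -10.6
hammer_tray grasp pt [ 0.6109 -0.018 ] yaw -91.7
red_pliers grasp pt [ 0.4506 -0.0858] yaw 168.5
pliers_tray grasp pt [0.5929 0.1217] yaw -92.9
burnisher grasp pt [0.3679 0.3056] yaw 11.4
burnisher_tray grasp pt [ 0.5973 -0.1766] yaw 84.6
needle_file grasp pt [0.439  0.0309] yaw 178.4
file_tray grasp pt [0.6049 0.262 ] yaw 85.3
[[ 0.344 -0.939  0.   ]
 [-0.939 -0.344 -0.   ]
 [ 0.     0.    -1.   ]]
```

View pics/fit2.png

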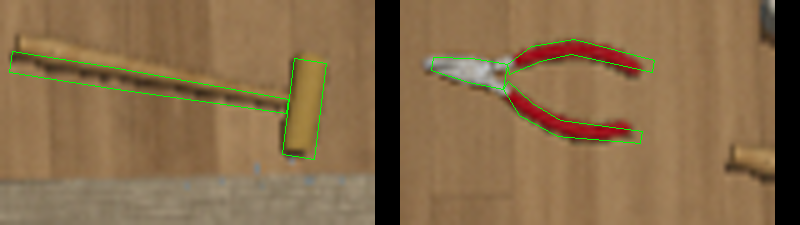

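```bash
cat > plan.py <<'E'
import sys
from h import *
from scipy.spatial.transform import Rotation as Ro
def plan(x,y,z,phi):
    o=env.get_obs();M=Ro.from_quat(o["ee_rot"]).as_matrix();f=np.arctan2(M[1,0],M[0,0])
    turn=-((phi-np.degrees(f)+180)%360-180)
    P=np.radians(phi);d=np.array([x,y,z])-o["tool_pos"]
    def sh(a): return np.round([d[0]*np.cos(a)+d[1]*np.sin(a),d[0]*np.sin(a)-d[1]*np.cos(a),-d[2]],4)
    print("t %.2f pos"%o["time_s"],np.round(o["tool_pos"],4),"phi %.2f"%np.degrees(f),"tilt z",M[:,2].round(4),"q",np.round(o["q"],2),"F",np.round(o["ft_force"],1),"w %.4f"%o["gripper_width"])
    print("turn rad %.4f (deg %.2f; alt %.2f)"%(np.radians(turn),turn,turn-360*np.sign(turn)),"| shift before turn",sh(f),"| after turn",sh(P))
if __name__=="__main__": plan(*map(float,sys.argv[1:5]))
E
python3 -m jog '[[[0,0,-0.173,0,0,0,0.0854],[0,0,-0.173,0,0,0,0.0854],[0,0,-0.173,0,0,0,0.0854],[0,0,-0.173,0,0,0,0.0854],[0,0,-0.173,0,0,0,0.0854],[0,0,-0.173,0,0,0,0.0854]]]' 40
python3 - <<'E'
from fit import *
p=env.capture("top")
w=at_z(p,[(379,229.2),(433,240.4),(436.2,241)],.011);print(w.round(4))
d=w[0]-w[1];print("hammer yaw",np.degrees(np.arctan2(-d[0],d[1])))
u=d/np.linalg.norm(d);print("grasp from head",w[2]+u*(.078-.022),"from end",w[0]-u*.109)
w=cloud(p);print("vise",np.nanmax(w[135:180,395:460,2]),at_z(p,[(399,150)],.04))
E
python3 plan.py .372 -.325 .12 -11
```

```text
time_s: 3.05
tool_pos: [0.1976, -0.54, 0.2533]
ee_rot: [0.996, -0.088, 0.0, 0.0]
ft_force: [0.5, -0.5, -0.5]
gripper_width: 0.0854
[[ 0.3987 -0.2249  0.011 ]
 [ 0.3636 -0.3743  0.011 ]
 [ 0.3617 -0.3831  0.011 ]]
hammer yaw -13.216795224512314
grasp from head [ 0.37452265 -0.32857651  0.011     ] from end [ 0.37376184 -0.33105184  0.011     ]
vise 0.08914804950424936 [[ 0.61746622 -0.28644734  0.04      ]]
t 3.10 pos [ 0.1976 -0.54    0.2533] phi -9.81 tilt z [-0.e+00 -1.e-04 -1.e+00] q [-1.36  0.31  0.05  1.3  -0.    0.38] F [0.9 1.2 0.4] w 0.0855
turn rad 0.0207 (deg 1.19; alt -358.81) | shift before turn [ 0.1352 -0.2416  0.1333] | after turn [ 0.1302 -0.2444  0.1333]
```

```bash
python3 -m jog '[[[0,0,0,0.0275,-0.0476,0,0.0854],[0,0,0,0.0275,-0.0476,0,0.0854],[0,0,0,0.0275,-0.0476,0,0.0854],[0,0,0,0.0275,-0.0476,0,0.0854],[0,0,0,0.0275,-0.0476,0,0.0854],[0,0,-0.1724,0,0,0,0.0854],[0,0,-0.1724,0,0,0,0.0854],[0,0,-0.1724,0,0,0,0.0854]]]' 40 | head -2
python3 -m jog '[[[0,0,-0.1724,0,0,0.02,0.0854],[0,0,-0.1724,0,0,0.02,0.0854],[0,0,-0.1724,0,0,0.02,0.0854],[0,0,-0.1724,0,0,0.02,0.0854],[0,0,-0.1724,0,0,0.02,0.0854],[0,0,-0.1724,0,0,0,0.0854],[0,0,-0.1724,0,0,0,0.0854],[0,0,-0.1724,0,0,0,0.0854]]]' |head -2
python3 -m jog '[[[0,0,-0.1724,0,0,0,0.0854],[0,0,-0.1724,0,0,0,0.0854],[0,0,-0.1724,0,0,0,0.0854],[0,0,-0.1724,0,0,0,0.0854],[0,0,-0.1724,0,0,0,0.0854],[0,0,-0.1724,0,0,0,0.0854],[0,0,-0.1724,0,0,0,0.0854]]]' |head -2
python3 plan.py .3735 -.329 .026 168
```

```text
time_s: 4.1
tool_pos: [0.3762, -0.3305, 0.2534]
time_s: 5.1
tool_pos: [0.3759, -0.3309, 0.1533]
time_s: 5.98
tool_pos: [0.376, -0.3309, 0.1534]
t 5.97 pos [ 0.376  -0.3309  0.1534] phi 167.55 tilt z [ 2.e-04 -3.e-04 -1.e+00] q [-0.88  0.23 -0.32  1.02 -0.   -2.24] F [ 1. -0. -1.] w 0.0854
turn rad -0.0079 (deg -0.45; alt 359.55) | shift before turn [0.0028 0.0013 0.1274] | after turn [0.0028 0.0014 0.1274]
```

```bash
python3 -m jog '[[[0,0,-0.008,0.0028,0.0014,0.05,0.06],[0,0,0,0,0,0.05,0.06],[0,0,0,0,0,0.0274,0.06],[0,0,0,0,0,0,0.0],[0,0,0,0,0,0,0.0],[0,0,0,0,0,0,0.0],[0,0,0,0,0,0,0.0],[0,0,0,0,0,0,0.0]]]' 40
python3 plan.py .3735 -.329 .026 168
```

```text
time_s: 6.98
tool_pos: [0.3745, -0.3301, 0.0275]
ee_rot: [0.106, 0.994, -0.001, 0.001]
ft_force: [-1.2, 1.2, 6.2]
gripper_width: 0.0098
t 6.97 pos [ 0.3745 -0.3301  0.0275] phi 167.81 tilt z [ 0.0023 -0.0028 -1.    ] q [-0.88  0.36 -0.5   0.71 -0.   -2.24] F [-1.2  1.2  6.2] w 0.0098
turn rad -0.0033 (deg -0.19; alt 359.81) | shift before turn [0.0012 0.0008 0.0015] | after turn [0.0012 0.0008 0.0015]
```

```bash
python3 -m jog '[[[0,0,0,0,0,-0.03,0],[0,0,0,0,0,-0.04,0],[0,0,0,0,0,-0.03,0],[0,0,0,0,0,0,0]]]' 60
python3 plan.py .6109 -.018 .128 88.3
python3 - <<'E'
from h import *
p=env.capture("top");cv2.imwrite("pics/t2.png",cv2.resize(p["color"][150:300,350:500],None,fx=3,fy=3))
E
```

```text
time_s: 7.48
tool_pos: [0.3747, -0.3303, 0.1284]
ee_rot: [0.106, 0.994, -0.002, 0.002]
ft_force: [0.3, -0.3, -2.2]
gripper_width: 0.0091
t 7.47 pos [ 0.3747 -0.3303  0.1284] phi 167.83 tilt z [ 0.0035 -0.0044 -1.    ] q [-0.88  0.24 -0.37  0.95 -0.   -2.24] F [ 0.3 -0.3 -2.2] w 0.0091
turn rad 1.3880 (deg 79.53; alt -280.47) | shift before turn [-0.165   0.3551  0.0004] | after turn [0.3192 0.2268 0.0004]
```

View pics/t2.png

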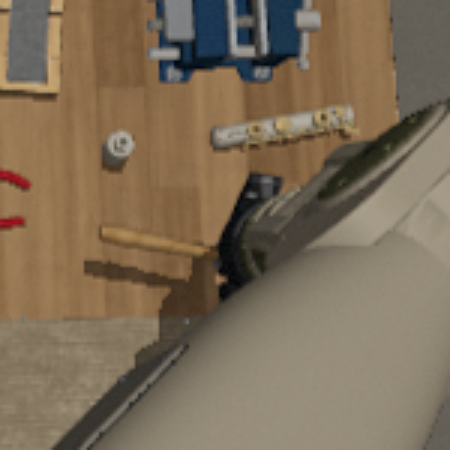

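```bash
python3 -m jog '[[[0,0,0,-0.0206,0.0444,-0.02,0],[0,0,0,-0.0206,0.0444,-0.02,0],[0,0,0,-0.0206,0.0444,0,0],[0,0,0,-0.0206,0.0444,0,0],[0,0,0,-0.0206,0.0444,0,0],[0,0,0,-0.0206,0.0444,0,0],[0,0,0,-0.0206,0.0444,0,0],[0,0,0,-0.0206,0.0444,0,0]]]'|head -2
python3 -m jog '[[[0,0,0.1735,0,0,0,0],[0,0,0.1735,0,0,0,0],[0,0,0.1735,0,0,0,0],[0,0,0.1735,0,0,0,0],[0,0,0.1735,0,0,0,0],[0,0,0.1735,0,0,0,0],[0,0,0.1735,0,0,0,0],[0,0,0.1735,0,0,0,0]]]'|head -2
python3 plan.py .6109 -.018 .06 88.3
```

```text
time_s: 8.52
tool_pos: [0.6092, -0.0148, 0.1635]
time_s: 9.52
tool_pos: [0.6082, -0.0162, 0.1634]
t 9.53 pos [ 0.6082 -0.0162  0.1634] phi 87.97 tilt z [-3.8e-03  5.0e-04 -1.0e+00] q [-0.16  0.42 -0.02  1.13 -0.   -0.12] F [-0.2 -0.4 -1.8] w 0.0090
turn rad -0.0057 (deg -0.33; alt 359.67) | shift before turn [-0.0017  0.0027  0.1034] | after turn [-0.0017  0.0027  0.1034]
```

```bash
python3 -m jog '[[[0,0,-0.006,-0.0017,0.0027,0.045,0],[0,0,0,0,0,0.045,0],[0,0,0,0,0,0,0]]]'
python3 - <<'E'
from h import *
p=env.capture("top");a=cv2.resize(p["color"][105:205,255:355],None,fx=4,fy=4,interpolation=cv2.INTER_CUBIC)
p=env.capture("side");b=cv2.resize(p["color"][160:260,290:390],None,fx=4,fy=4,interpolation=cv2.INTER_CUBIC)
cv2.imwrite("pics/t3.png",np.hstack([a,b]))
E
python3 plan.py .6109 -.018 .036 88.3
```

```text
time_s: 9.9
tool_pos: [0.6072, -0.0175, 0.0702]
ee_rot: [0.715, 0.699, -0.004, -0.005]
ft_force: [-1.2, 0.9, -1.3]
gripper_width: 0.0092
t 10.00 pos [ 0.6114 -0.0181  0.0753] phi 88.65 tilt z [-2.3e-03  2.0e-04 -1.0e+00] q [-0.16  0.49 -0.14  0.94 -0.   -0.14] F [ 0.6 -0.4 -0.9] w 0.0090
turn rad 0.0061 (deg 0.35; alt -359.65) | shift before turn [ 0.0001 -0.0005  0.0393] | after turn [ 0.0001 -0.0005  0.0393]
```

View pics/t3.png

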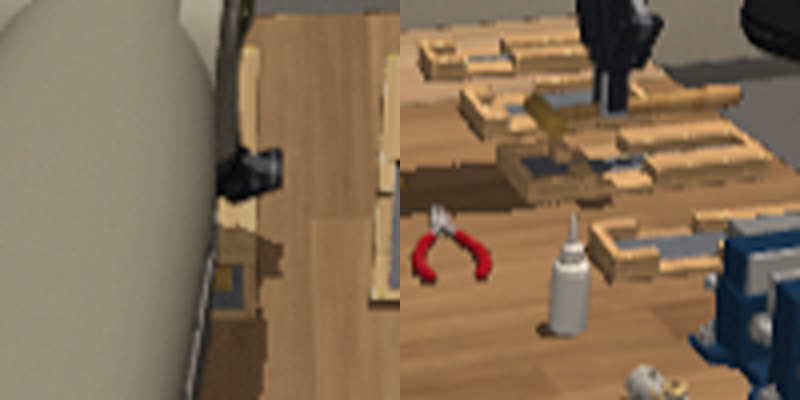

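```bash
cat > held.py <<'E'
import sys
from fit import *
from scipy.spatial.transform import Rotation as Ro
# held.py name file ugz half u v w h scale
def held(name,fn,dz,flip,u,v,w,h,s,cam="side"):
    o=env.get_obs();M=Ro.from_quat(o["ee_rot"]).as_matrix();f=np.arctan2(M[1,0],M[0,0])+np.pi*flip
    t=o["tool_pos"];g=GR[name]/1000;po=[t[0]+np.sin(f)*g,t[1]-np.cos(f)*g,f]
    p=env.capture(cam);im=cv2.resize(p["color"][v:v+h,u:u+w],None,fx=s,fy=s,interpolation=cv2.INTER_CUBIC);b=im.copy()
    draw(b,p,name,po,s,np.array([u,v]),t[2]-dz)
    cv2.imwrite(fn,np.hstack([im,b]))
E
python3 -c "
from held import *
held('brass_hammer','pics/t4.png',.0275,1,310,165,80,60,5)"
```

```text
(no output)
```

View pics/t4.png

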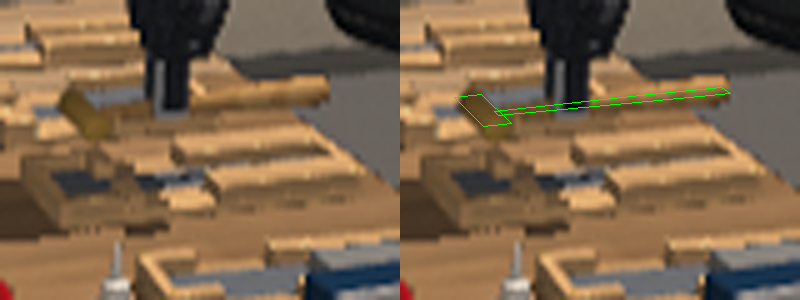

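```bash
python3 -m jog '[[[0,0,0.006,0,0,0.02,0],[0,0,0,0,0,0.012,0],[0,0,0,0,0,0.006,0],[0,0,0,0,0,0,0],[0,0,0,0,0,0,0]]]'
python3 plan.py .6109 -.018 .036 88.3
```

```text
time_s: 10.68
tool_pos: [0.6126, -0.0183, 0.0386]
ee_rot: [0.717, 0.697, 0.0, 0.0]
ft_force: [-0.2, -0.1, -1.8]
gripper_width: 0.0089
t 10.68 pos [ 0.6126 -0.0183  0.0386] phi 88.30 tilt z [ 1.1e-03 -3.0e-04 -1.0e+00] q [-0.16  0.53 -0.18  0.86 -0.   -0.13] F [-0.2 -0.1 -1.8] w 0.0089
turn rad 0.0001 (deg 0.00; alt -360.00) | shift before turn [ 0.0002 -0.0017  0.0026] | after turn [ 0.0002 -0.0017  0.0026]
```

Down the last few mm, release, and rise.

```bash
python3 -m jog '[[[0,0,0,0,-0.0015,0.0025,0],[0,0,0,0,0,0,0],[0,0,0,0,0,0,0.04],[0,0,0,0,0,0,0.04],[0,0,0,0,0,0,0.04]]]'
python3 -m jog '[[[0,0,0,0,0,-0.02,0.04],[0,0,0,0,0,-0.04,0.04],[0,0,0,0,0,-0.05,0.04],[0,0,0,0,0,-0.02,0.06]]]'
python3 plan.py .4506 -.082 .13 -11.5
```

```text
time_s: 11.3
tool_pos: [0.6106, -0.0181, 0.0354]
ee_rot: [0.717, 0.697, -0.0, 0.0]
ft_force: [0.6, 0.3, -0.3]
gripper_width: 0.0402
time_s: 11.8
tool_pos: [0.6121, -0.0183, 0.169]
ee_rot: [0.717, 0.697, 0.001, 0.002]
ft_force: [0.3, -0.0, -0.4]
gripper_width: 0.0569
t 11.80 pos [ 0.6121 -0.0183  0.169 ] phi 88.31 tilt z [ 5.e-03 -9.e-04 -1.e+00] q [-0.16  0.42 -0.01  1.14 -0.   -0.13] F [ 0.3 -0.  -0.4] w 0.0569
turn rad 1.7420 (deg 99.81; alt -260.19) | shift before turn [-0.0684 -0.1596  0.039 ] | after turn [-0.1456  0.0946  0.039 ]
```

```bash
python3 -m jog '[[[0,0,0,-0.0171,-0.0399,0,0.06],[0,0,0,-0.0171,-0.0399,0,0.06],[0,0,0,-0.0171,-0.0399,0,0.06],[0,0,0,-0.0171,-0.0399,0,0.06],[0,0,0.1742,0,0,0,0.06],[0,0,0.1742,0,0,0,0.06],[0,0,0.1742,0,0,0,0.06],[0,0,0.1742,0,0,0,0.06]]]'|head -2
python3 -m jog '[[[0,0,0.1742,0,0,0,0.06],[0,0,0.1742,0,0,0,0.06],[0,0,0.1742,0,0,0,0.06],[0,0,0.1742,0,0,0,0.06],[0,0,0.1742,0,0,0,0.06],[0,0,0.1742,0,0,0,0.06],[0,0,0,0,0,0,0.06]]]'|head -2
python3 plan.py .4506 -.082 .025 -11.5
python3 - <<'E'
from fit import *
p=env.capture("top");cv2.imwrite("pics/t5.png",cv2.resize(p["color"][110:240,250:380],None,fx=4,fy=4,interpolation=cv2.INTER_CUBIC))
E
```

```text
time_s: 12.8
tool_pos: [0.449, -0.0818, 0.1656]
time_s: 13.68
tool_pos: [0.449, -0.0818, 0.1655]
t 13.68 pos [ 0.449  -0.0818  0.1655] phi -11.40 tilt z [ 3.e-04 -2.e-04 -1.e+00] q [-0.36  0.13 -0.41  1.03 -0.    1.41] F [-0.6  0.5 -0.1] w 0.0602
turn rad 0.0018 (deg 0.10; alt -359.90) | shift before turn [ 1.600e-03 -1.000e-04  1.405e-01] | after turn [ 1.600e-03 -1.000e-04  1.405e-01]
```

View pics/t5.png

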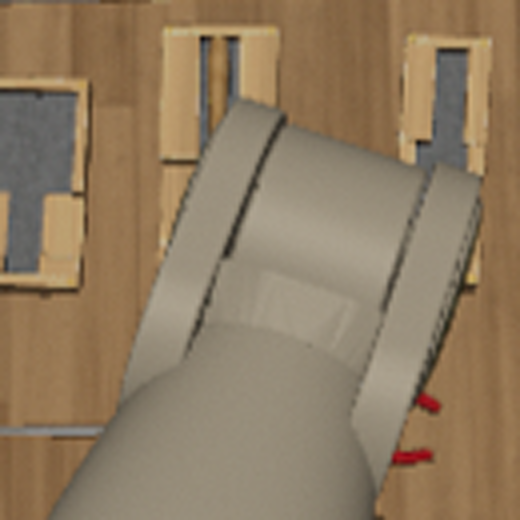

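```bash
python3 -m jog '[[[0,0,0,0.0016,0,0.05,0.05],[0,0,0,0,0,0.05,0.05],[0,0,0,0,0,0.039,0.05],[0,0,0,0,0,0,0.0],[0,0,0,0,0,0,0.0],[0,0,0,0,0,0,0.0],[0,0,0,0,0,0,0.0],[0,0,0,0,0,0,0.0]]]' 60
python3 plan.py .4506 -.082 .0265 -11.5
python3 -m jog '[[[0,0,0,0,0,-0.03,0],[0,0,0,0,0,-0.04,0],[0,0,0,0,0,-0.03,0],[0,0,0,0,0,0,0]]]'
python3 plan.py .5929 .1217 .128 87.1
```

```text
time_s: 14.72
tool_pos: [0.4518, -0.0825, 0.0276]
ee_rot: [0.995, -0.1, 0.001, 0.0]
ft_force: [-0.7, -0.6, 5.7]
gripper_width: 0.0096
t 14.72 pos [ 0.4518 -0.0825  0.0276] phi -11.49 tilt z [ 0.0027 -0.001  -1.    ] q [-0.36  0.29 -0.6   0.68 -0.    1.42] F [-0.7 -0.6  5.7] w 0.0096
turn rad 0.0001 (deg 0.01; alt -359.99) | shift before turn [-0.0013 -0.0003  0.0011] | after turn [-0.0013 -0.0003  0.0011]
time_s: 15.22
tool_pos: [0.4523, -0.0827, 0.1287]
ee_rot: [0.995, -0.1, 0.002, 0.001]
ft_force: [0.2, 0.4, -1.3]
gripper_width: 0.0095
t 15.22 pos [ 0.4523 -0.0827  0.1287] phi -11.49 tilt z [ 0.0048 -0.0019 -1.    ] q [-0.36  0.17 -0.46  0.93 -0.    1.42] F [ 0.2  0.4 -1.3] w 0.0095
turn rad -1.7208 (deg -98.59; alt 261.41) | shift before turn [ 0.097  -0.2283  0.0007] | after turn [0.2112 0.1301 0.0007]
```

```bash
python3 -m jog '[[[0,0,0,0.0194,-0.0457,-0.01,0],[0,0,0,0.0194,-0.0457,-0.01,0],[0,0,0,0.0194,-0.0457,0,0],[0,0,0,0.0194,-0.0457,0,0],[0,0,0,0.0194,-0.0457,0,0],[0,0,-0.1721,0,0,0,0],[0,0,-0.1721,0,0,0,0],[0,0,-0.1721,0,0,0,0]]]'|head -2
python3 -m jog '[[[0,0,-0.1721,0,0,0,0],[0,0,-0.1721,0,0,0,0],[0,0,-0.1721,0,0,0,0],[0,0,-0.1721,0,0,0,0],[0,0,-0.1721,0,0,0,0],[0,0,-0.1721,0,0,0,0],[0,0,-0.1721,0,0,0,0],[0,0,0,0,0,0.03,0]]]'|head -2
python3 plan.py .5929 .1217 .07 87.1
python3 -c "
from held import *
held('red_pliers','pics/t6.png',.0276,1,290,150,80,60,5)
p=env.capture('top');cv2.imwrite('pics/t6t.png',p['color'])"
```

```text
time_s: 16.23
tool_pos: [0.5902, 0.1227, 0.1442]
time_s: 17.23
tool_pos: [0.5924, 0.1225, 0.1166]
t 17.23 pos [0.5924 0.1225 0.1166] phi 87.18 tilt z [ 3.1e-03  1.0e-04 -1.0e+00] q [ 0.07  0.44 -0.11  1.02 -0.    0.12] F [-0.3 -0.7 -0.1] w 0.0096
turn rad 0.0015 (deg 0.08; alt -359.92) | shift before turn [-0.0008  0.0005  0.0466] | after turn [-0.0008  0.0005  0.0466]
```

View pics/t6.png

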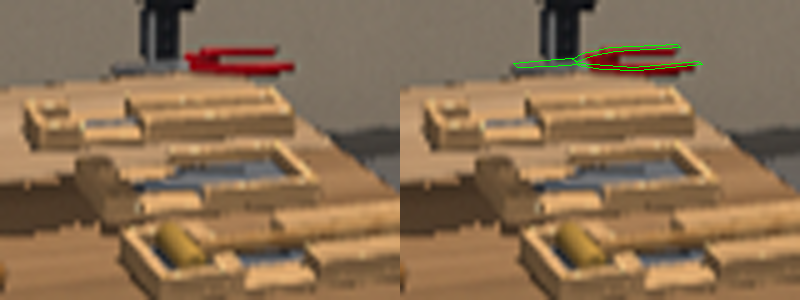

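```bash
python3 -m jog '[[[0,0,0,-0.0008,0.0026,0.04,0],[0,0,0,0,0,0.025,0],[0,0,0,0,0,0,0]]]'|head -2
python3 plan.py .595 .1217 .040 87.1
python3 -c "
from held import *
held('red_pliers','pics/t7.png',.0276,1,290,150,80,60,5)"
```

```text
time_s: 17.7
tool_pos: [0.5914, 0.1213, 0.049]
t 17.70 pos [0.5914 0.1213 0.049 ] phi 87.09 tilt z [-5.9e-03 -5.0e-04 -1.0e+00] q [ 0.07  0.5  -0.19  0.88 -0.    0.12] F [ 0.2  0.4 -1.4] w 0.0095
turn rad -0.0001 (deg -0.01; alt 359.99) | shift before turn [0.0006 0.0036 0.009 ] | after turn [0.0006 0.0036 0.009 ]
```

View pics/t7.png

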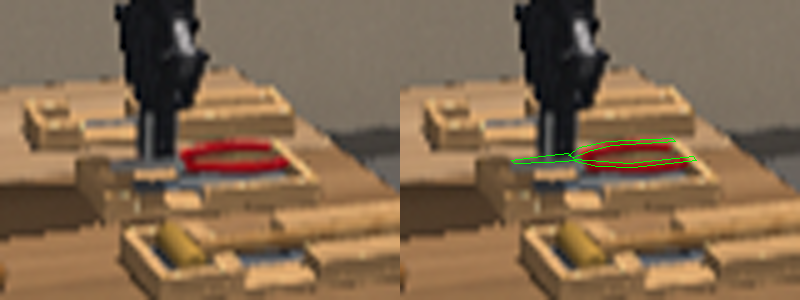

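```bash
python3 -m jog '[[[0,0,0,0,0.002,0.005,0],[0,0,0,0,0,0,0],[0,0,0,0,0,0,0]]]'
python3 plan.py .595 .1217 .036 87.1
```

```text
time_s: 18.12
tool_pos: [0.5963, 0.1215, 0.0472]
ee_rot: [0.725, 0.689, 0.0, 0.0]
ft_force: [0.5, -0.3, -0.5]
gripper_width: 0.0093
t 18.12 pos [0.5963 0.1215 0.0472] phi 87.10 tilt z [ 0.0013 -0.     -1.    ] q [ 0.07  0.51 -0.19  0.87 -0.    0.12] F [ 0.5 -0.3 -0.5] w 0.0093
turn rad 0.0000 (deg 0.00; alt -360.00) | shift before turn [ 0.0002 -0.0013  0.0112] | after turn [ 0.0002 -0.0013  0.0112]
```

```bash
python3 -m jog '[[[0,0,0,0,-0.001,0.006,0],[0,0,0,0,0,0.003,0],[0,0,0,0,0,0,0],[0,0,0,0,0,0,0]]]'
python3 plan.py .595 .1217 .036 87.1
```

```text
time_s: 18.62
tool_pos: [0.5948, 0.1215, 0.0373]
ee_rot: [0.725, 0.689, -0.0, -0.0]
ft_force: [-0.7, 0.3, -0.4]
gripper_width: 0.0096
t 18.62 pos [0.5948 0.1215 0.0373] phi 87.10 tilt z [-1.e-04 -1.e-04 -1.e+00] q [ 0.07  0.52 -0.2   0.85 -0.    0.12] F [-0.7  0.3 -0.4] w 0.0096
turn rad -0.0000 (deg -0.00; alt 360.00) | shift before turn [0.0002 0.0002 0.0013] | after turn [0.0002 0.0002 0.0013]
```

```bash
python3 -m jog '[[[0,0,0,0,0,0.0015,0],[0,0,0,0,0,0,0],[0,0,0,0,0,0,0.04],[0,0,0,0,0,0,0.04],[0,0,0,0,0,0,0.04]]]'
python3 -m jog '[[[0,0,0,0,0,-0.02,0.04],[0,0,0,0,0,-0.04,0.04],[0,0,0,0,0,-0.05,0.04],[0,0,0,0,0,-0.02,0.07]]]'|head -2
python3 plan.py .3679 .3056 .15 11.4
```

```text
time_s: 19.25
tool_pos: [0.5949, 0.1214, 0.036]
ee_rot: [0.725, 0.689, 0.0, 0.0]
ft_force: [-0.2, -0.6, -0.1]
gripper_width: 0.0399
time_s: 19.75
tool_pos: [0.5964, 0.1216, 0.1695]
t 19.75 pos [0.5964 0.1216 0.1695] phi 87.10 tilt z [ 5.1e-03  2.0e-04 -1.0e+00] q [ 0.07  0.41 -0.02  1.13 -0.    0.12] F [ 0.2  0.3 -0.3] w 0.0567
turn rad 1.3213 (deg 75.70; alt -284.30) | shift before turn [ 0.1722 -0.2375  0.0195] | after turn [-0.1876 -0.2255  0.0195]
```

```bash
python3 -m jog '[[[0,0,0,0.0287,-0.0396,0,0.07],[0,0,0,0.0287,-0.0396,0,0.07],[0,0,0,0.0287,-0.0396,0,0.07],[0,0,0,0.0287,-0.0396,0,0.07],[0,0,0,0.0287,-0.0396,0,0.07],[0,0,0,0.0287,-0.0396,0,0.07],[0,0,0.1652,0,0,0,0.07],[0,0,0.1652,0,0,0,0.07]]]'|head -2
python3 -m jog '[[[0,0,0.1652,0,0,0,0.07],[0,0,0.1652,0,0,0,0.07],[0,0,0.1652,0,0,0,0.07],[0,0,0.1652,0,0,0,0.07],[0,0,0.1652,0,0,0,0.07],[0,0,0.1652,0,0,0,0.07],[0,0,0,0,0,0,0.07]]]'|head -2
python3 plan.py .3679 .3056 .03 11.4
python3 - <<'E'
from h import *
p=env.capture("top");a=cv2.resize(p["color"][110:200,225:335],None,fx=4,fy=4,interpolation=cv2.INTER_CUBIC)
p=env.capture("side");b=cv2.resize(p["color"][155:245,290:380],None,fx=4,fy=4,interpolation=cv2.INTER_CUBIC)
cv2.imwrite("pics/t8.png",np.hstack([a,b]))
E
```

```text
time_s: 20.75
tool_pos: [0.3655, 0.3061, 0.1661]
time_s: 21.62
tool_pos: [0.3662, 0.3055, 0.1659]
t 21.62 pos [0.3662 0.3055 0.1659] phi 11.48 tilt z [ 1.e-04 -0.e+00 -1.e+00] q [ 0.53  0.17 -0.36  1.04 -0.    1.9 ] F [0.3 0.1 0.1] w 0.0697
turn rad 0.0014 (deg 0.08; alt -359.92) | shift before turn [0.0017 0.0002 0.1359] | after turn [0.0017 0.0002 0.1359]
```

View pics/t8.png

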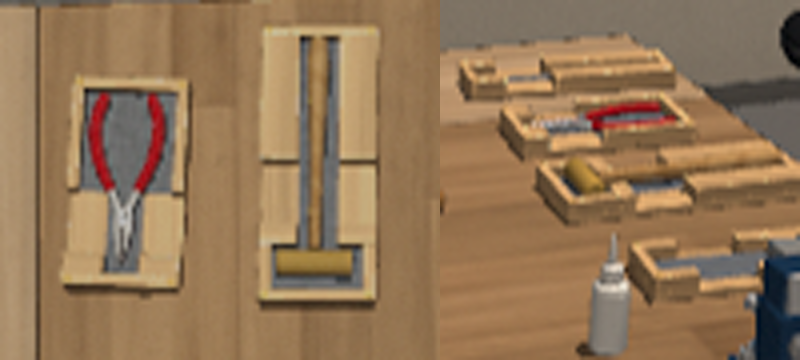

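```bash
python3 -m jog '[[[0,0,0,0.0017,0,0.05,0.07],[0,0,0,0,0,0.05,0.07],[0,0,0,0,0,0.0375,0.07],[0,0,0,0,0,0,0.0],[0,0,0,0,0,0,0.0],[0,0,0,0,0,0,0.0],[0,0,0,0,0,0,0.0],[0,0,0,0,0,0,0.0]]]' 50
python3 plan.py .3679 .3056 .028 11.4
python3 -m jog '[[[0,0,0,0,0,-0.03,0],[0,0,0,0,0,-0.04,0],[0,0,0,0,0,-0.03,0],[0,0,0,0,0,-0.03,0],[0,0,0,0,0,0,0]]]'
python3 plan.py .5973 -.1766 .158 84.6
```

```text
time_s: 22.72
tool_pos: [0.3694, 0.3067, 0.0303]
ee_rot: [0.995, 0.099, 0.002, -0.001]
ft_force: [0.4, -0.2, 7.0]
gripper_width: 0.0229
t 22.73 pos [0.3694 0.3067 0.0303] phi 11.39 tilt z [ 0.0036  0.0019 -1.    ] q [ 0.53  0.32 -0.54  0.7  -0.    1.9 ] F [ 0.4 -0.2  7. ] w 0.0229
turn rad -0.0001 (deg -0.01; alt 359.99) | shift before turn [-0.0017  0.0008  0.0023] | after turn [-0.0017  0.0008  0.0023]
time_s: 23.35
tool_pos: [0.3696, 0.3069, 0.1615]
ee_rot: [0.995, 0.099, 0.003, -0.001]
ft_force: [-0.2, 1.1, -1.2]
gripper_width: 0.0227
t 23.35 pos [0.3696 0.3069 0.1615] phi 11.39 tilt z [ 0.0056  0.0031 -1.    ] q [ 0.53  0.18 -0.36  1.02 -0.    1.9 ] F [-0.2  1.1 -1.2] w 0.0227
turn rad -1.2777 (deg -73.21; alt 286.79) | shift before turn [0.1277 0.5189 0.0035] | after turn [-0.4599  0.2722  0.0035]
```

```bash
python3 -m jog '[[[0,0,0,0.0116,0.0472,0,0],[0,0,0,0.0116,0.0472,0,0],[0,0,0,0.0116,0.0472,0,0],[0,0,0,0.0116,0.0472,0,0],[0,0,0,0.0116,0.0472,0,0],[0,0,0,0.0116,0.0472,0,0],[0,0,0,0.0116,0.0472,0,0],[0,0,0,0.0116,0.0472,0,0]]]'|head -2
python3 -m jog '[[[0,0,0,0.0116,0.0472,0,0],[0,0,0,0.0116,0.0472,0,0],[0,0,0,0.0116,0.0472,0,0],[0,0,-0.1825,0,0,0,0],[0,0,-0.1825,0,0,0,0],[0,0,-0.1825,0,0,0,0],[0,0,-0.1825,0,0,0,0],[0,0,-0.1825,0,0,0,0]]]'|head -2
python3 -m jog '[[[0,0,-0.1825,0,0,0,0],[0,0,-0.1825,0,0,0.03,0],[0,0,0,0,0,0.04,0],[0,0,0,0,0,0,0],[0,0,0,0,0,0,0]]]'|head -2
python3 plan.py .5973 -.1766 .07 84.6
python3 -c "
from held import *
held('burnisher','pics/t9.png',.0303,0,330,175,80,60,5)"
```

```text
time_s: 24.35
tool_pos: [0.5334, -0.0475, 0.1576]
time_s: 25.35
tool_pos: [0.5949, -0.1778, 0.1573]
time_s: 25.98
tool_pos: [0.5956, -0.1781, 0.089]
t 25.98 pos [ 0.5956 -0.1781  0.089 ] phi 84.57 tilt z [ 2.e-04 -2.e-04 -1.e+00] q [-0.42  0.49 -0.1   0.98 -0.   -0.32] F [-0.8 -0.6 -0.9] w 0.0227
turn rad -0.0005 (deg -0.03; alt 359.97) | shift before turn [0.0017 0.0015 0.019 ] | after turn [0.0017 0.0016 0.019 ]
```

View pics/t9.png

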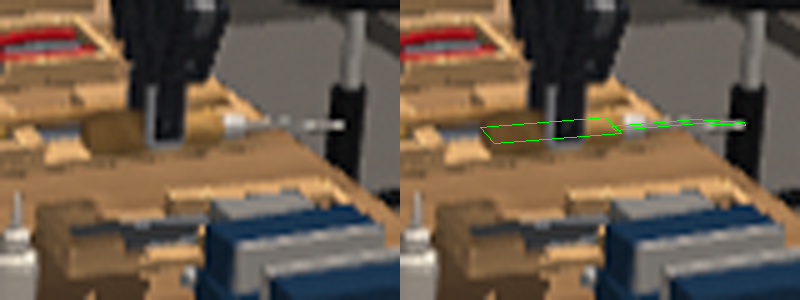

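```bash
python3 -m jog '[[[0,0,0,0.0017,0.0015,0.02,0],[0,0,0,0,0,0.015,0],[0,0,0,0,0,0.01,0],[0,0,0,0,0,0.004,0],[0,0,0,0,0,0,0],[0,0,0,0,0,0,0]]]'|head -2
python3 plan.py .5973 -.1766 .0385 84.6
```

```text
time_s: 26.78
tool_pos: [0.5974, -0.1766, 0.0399]
t 26.77 pos [ 0.5974 -0.1766  0.0399] phi 84.57 tilt z [ 8.e-04 -4.e-04 -1.e+00] q [-0.42  0.54 -0.15  0.88 -0.   -0.32] F [ 0.4  0.5 -0.5] w 0.0226
turn rad -0.0005 (deg -0.03; alt 359.97) | shift before turn [ 0.     -0.0001  0.0014] | after turn [ 0.     -0.0001  0.0014]
```

Seat it, release a little at a time, rise, then head for the file.

```bash
python3 -m jog '[[[0,0,0,0,0,0.0015,0],[0,0,0,0,0,0,0],[0,0,0,0,0,0,0.03],[0,0,0,0,0,0,0.045],[0,0,0,0,0,0,0.045]]]'
python3 -m jog '[[[0,0,0,0,0,-0.02,0.045],[0,0,0,0,0,-0.04,0.045],[0,0,0,0,0,-0.05,0.045],[0,0,0,0,0,-0.02,0.06]]]'|head -2
python3 plan.py .439 .0309 .15 178.4
```

```text
time_s: 27.4
tool_pos: [0.597, -0.1764, 0.0378]
ee_rot: [0.74, 0.673, -0.0, -0.0]
ft_force: [0.2, 0.7, -0.6]
gripper_width: 0.045
time_s: 27.9
tool_pos: [0.5985, -0.177, 0.1715]
t 27.90 pos [ 0.5985 -0.177   0.1715] phi 84.58 tilt z [ 0.0046 -0.0021 -1.    ] q [-0.42  0.44  0.03  1.15 -0.   -0.32] F [ 0.   0.6 -1.1] w 0.0597
turn rad -1.6375 (deg -93.82; alt 266.18) | shift before turn [ 0.1919 -0.1784  0.0215] | after turn [0.1652 0.2034 0.0215]
```

```bash
python3 -m jog '[[[0,0,0,0.0384,-0.0357,0,0.06],[0,0,0,0.0384,-0.0357,0,0.06],[0,0,0,0.0384,-0.0357,0,0.06],[0,0,0,0.0384,-0.0357,0,0.06],[0,0,0,0.0384,-0.0357,0,0.06],[0,0,-0.1819,0,0,0,0.06],[0,0,-0.1819,0,0,0,0.06],[0,0,-0.1819,0,0,0,0.06]]]'|head -2
python3 -m jog '[[[0,0,-0.1819,0,0,0,0.06],[0,0,-0.1819,0,0,0,0.06],[0,0,-0.1819,0,0,0,0.06],[0,0,-0.1819,0,0,0,0.06],[0,0,-0.1819,0,0,0,0.06],[0,0,-0.1819,0,0,0,0.06],[0,0,0,0,0,0,0.06]]]'|head -2
python3 plan.py .439 .0309 .0265 178.4
python3 - <<'E'
from h import *
p=env.capture("top");a=cv2.resize(p["color"][105:225,230:400],None,fx=3,fy=3,interpolation=cv2.INTER_CUBIC)
p=env.capture("side");b=cv2.resize(p["color"][175:265,300:390],None,fx=4,fy=4,interpolation=cv2.INTER_CUBIC)[:360,-280:]
cv2.imwrite("pics/t10.png",np.hstack([a,b]))
E
```

```text
time_s: 28.9
tool_pos: [0.4374, 0.0318, 0.1681]
time_s: 29.78
tool_pos: [0.4374, 0.0316, 0.1679]
t 29.77 pos [0.4374 0.0316 0.1679] phi 178.26 tilt z [ 1.e-04 -1.e-04 -1.e+00] q [-0.11  0.1  -0.44  1.03 -0.   -1.65] F [-0.1 -0.1 -0.3] w 0.0599
turn rad -0.0025 (deg -0.14; alt 359.86) | shift before turn [-0.0016 -0.0006  0.1414] | after turn [-0.0016 -0.0006  0.1414]
```

View pics/t10.png

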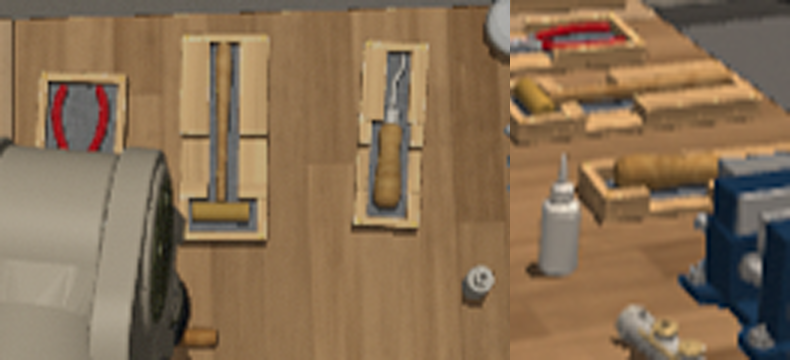

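```bash
python3 -m jog '[[[0,0,0,-0.0016,-0.0006,0.05,0.055],[0,0,0,0,0,0.05,0.055],[0,0,0,0,0,0.041,0.055],[0,0,0,0,0,0,0.0],[0,0,0,0,0,0,0.0],[0,0,0,0,0,0,0.0],[0,0,0,0,0,0,0.0],[0,0,0,0,0,0,0.0]]]' 50
python3 plan.py .439 .0309 .0265 178.4
python3 -m jog '[[[0,0,0,0,0,-0.03,0],[0,0,0,0,0,-0.04,0],[0,0,0,0,0,-0.03,0],[0,0,0,0,0,0,0]]]'
python3 plan.py .6049 .262 .128 85.3
```

```text
time_s: 30.88
tool_pos: [0.4405, 0.0308, 0.0282]
ee_rot: [0.014, 1.0, -0.0, 0.002]
ft_force: [-0.3, 0.0, 6.7]
gripper_width: 0.0138
t 30.88 pos [0.4405 0.0308 0.0282] phi 178.37 tilt z [ 3.1e-03 -4.0e-04 -1.0e+00] q [-0.11  0.26 -0.64  0.67 -0.   -1.65] F [-0.3  0.   6.7] w 0.0138
turn rad -0.0006 (deg -0.03; alt 359.97) | shift before turn [0.0015 0.0001 0.0017] | after turn [0.0015 0.0001 0.0017]
time_s: 31.38
tool_pos: [0.441, 0.0307, 0.1294]
ee_rot: [0.014, 1.0, -0.0, 0.003]
ft_force: [-0.4, -1.0, -0.9]
gripper_width: 0.0138
t 31.38 pos [0.441  0.0307 0.1294] phi 178.37 tilt z [ 5.4e-03 -7.0e-04 -1.0e+00] q [-0.11  0.14 -0.5   0.93 -0.   -1.65] F [-0.4 -1.  -0.9] w 0.0138
turn rad 1.6244 (deg 93.07; alt -266.93) | shift before turn [-0.1573  0.2358  0.0014] | after turn [0.2439 0.1444 0.0014]
```

```bash
python3 -m jog '[[[0,0,0,-0.0262,0.0393,-0.01,0],[0,0,0,-0.0262,0.0393,-0.01,0],[0,0,0,-0.0262,0.0393,0,0],[0,0,0,-0.0262,0.0393,0,0],[0,0,0,-0.0262,0.0393,0,0],[0,0,0,-0.0262,0.0393,0,0],[0,0,0.1805,0,0,0,0],[0,0,0.1805,0,0,0,0]]]'|head -2
python3 -m jog '[[[0,0,0.1805,0,0,0,0],[0,0,0.1805,0,0,0,0],[0,0,0.1805,0,0,0,0],[0,0,0.1805,0,0,0,0],[0,0,0.1805,0,0,0,0],[0,0,0.1805,0,0,0,0],[0,0,0.1805,0,0,0.03,0],[0,0,0,0,0,0.03,0]]]'|head -2
python3 -m jog '[[[0,0,0,0,0,0.01,0],[0,0,0,0,0,0,0],[0,0,0,0,0,0,0]]]'|head -2
python3 plan.py .6049 .262 .0365 85.3
python3 -c "
from held import *
held('needle_file','pics/t11.png',.0282,0,285,150,80,40,5)
a=cv2.imread('pics/t11.png')
held('needle_file','pics/t11.png',.0282,0,180,110,80,70,5,'top')
cv2.imwrite('pics/t11.png',np.vstack([a,cv2.imread('pics/t11.png')]))"
```

```text
time_s: 32.38
tool_pos: [0.6023, 0.2627, 0.1445]
time_s: 33.38
tool_pos: [0.6025, 0.262, 0.085]
time_s: 33.75
tool_pos: [0.6037, 0.2624, 0.0779]
t 33.75 pos [0.6037 0.2624 0.0779] phi 85.30 tilt z [ 1.6e-03  4.0e-04 -1.0e+00] q [ 0.29  0.57 -0.    1.   -0.    0.37] F [ 0.7 -0.   0.5] w 0.0139
turn rad -0.0000 (deg -0.00; alt 360.00) | shift before turn [-0.0003  0.0012  0.0414] | after turn [-0.0003  0.0012  0.0414]
```

View pics/t11.png

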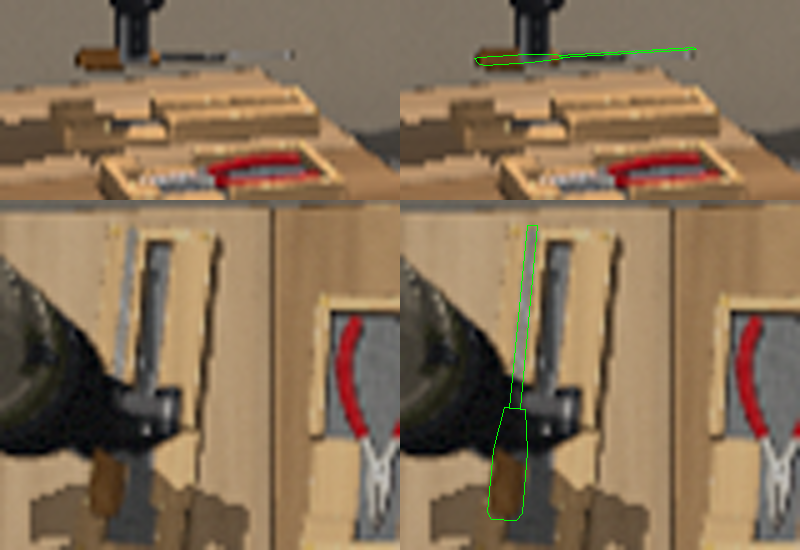

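```bash
python3 -m jog '[[[0,0,0,-0.0003,0.0012,0.016,0],[0,0,0,0,0,0.008,0],[0,0,0,0,0,0,0],[0,0,0,0,0,0,0]]]'
python3 plan.py .6049 .262 .0365 85.3
python3 -c "
from held import *
held('needle_file','pics/t12.png',.0282,0,180,105,80,75,5,'top')"
```

```text
time_s: 34.35
tool_pos: [0.604, 0.2618, 0.0527]
ee_rot: [0.736, 0.678, -0.0, -0.0]
ft_force: [0.2, -0.3, 0.4]
gripper_width: 0.0138
t 34.35 pos [0.604  0.2618 0.0527] phi 85.30 tilt z [-3.e-04 -2.e-04 -1.e+00] q [ 0.29  0.59 -0.03  0.95 -0.    0.37] F [ 0.2 -0.3  0.4] w 0.0138
turn rad -0.0000 (deg -0.00; alt 360.00) | shift before turn [0.0003 0.0008 0.0162] | after turn [0.0003 0.0008 0.0162]
```

View pics/t12.png

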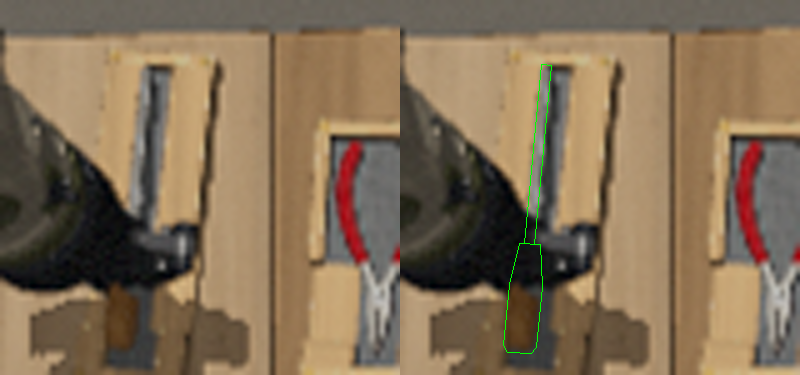

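```bash
python3 -m jog '[[[0,0,0,0.0003,0.0008,0.008,0],[0,0,0,0,0,0.005,0],[0,0,0,0,0,0.002,0],[0,0,0,0,0,0,0],[0,0,0,0,0,0,0]]]'
python3 plan.py .6049 .262 .0365 85.3
```

```text
time_s: 35.02
tool_pos: [0.6047, 0.2619, 0.0377]
ee_rot: [0.736, 0.677, -0.0, -0.0]
ft_force: [-0.1, -0.8, 0.6]
gripper_width: 0.0135
t 35.02 pos [0.6047 0.2619 0.0377] phi 85.29 tilt z [-6.e-04 -3.e-04 -1.e+00] q [ 0.29  0.6  -0.05  0.92 -0.    0.37] F [-0.1 -0.8  0.6] w 0.0135
turn rad -0.0002 (deg -0.01; alt 359.99) | shift before turn [0.0001 0.0002 0.0012] | after turn [0.0001 0.0002 0.0012]
```

Release, rise, and swing the arm clear of the view (toward the robot's right).

```bash
python3 -m jog '[[[0,0,0,0,0,0.0012,0],[0,0,0,0,0,0,0],[0,0,0,0,0,0,0.04],[0,0,0,0,0,0,0.04],[0,0,0,0,0,0,0.04]]]'
python3 -m jog '[[[0,0,0,0,0,-0.02,0.04],[0,0,0,0,0,-0.04,0.04],[0,0,0,0,0,-0.05,0.04],[0,0,0,0,0,-0.05,0.04],[0,0,0,0,0,-0.03,0.04]]]'|head -2
python3 -m jog '[[[0,0,0,0,-0.055,0,0.04],[0,0,0,0,-0.055,0,0.04],[0,0,0,0,-0.055,0,0.04],[0,0,0,0,-0.03,0,0.04],[0,0,0,-0.04,0,0,0.04],[0,0,0,-0.05,0,0,0.04],[0,0,0,-0.05,0,0,0.04],[0,0,0,0,0,0,0.04]]]'|head -2
python3 - <<'E'
from fit import *
import json
p=env.capture("top");a=cv2.resize(p["color"][105:205,185:385],None,fx=4,fy=4,interpolation=cv2.INTER_CUBIC)
w=cloud(p);R=json.load(open("pose.json"))
for n in GR:
    d=env.masks_of(p,n)
    if d:
        q=w[d[0]["pixels"]];print(n,round(d[0]["confidence"],2),np.nanmean(q,0).round(3),np.nanpercentile(q[:,2],[10,50,90]).round(4))
for n in("oil_bottle","foot_joint"):
    for d in env.masks_of(p,n)[:2]: print(n,round(d["confidence"],2),np.nanmean(w[d["pixels"]],0).round(4))
p=env.capture("side");b=cv2.resize(p["color"][160:250,285:445],None,fx=5,fy=5,interpolation=cv2.INTER_CUBIC)[:200+0]
cv2.imwrite("pics/t13.png",np.vstack([a,cv2.resize(p["color"][160:200,285:445],None,fx=5,fy=5,interpolation=cv2.INTER_CUBIC)]))
E
```

```text
time_s: 35.65
tool_pos: [0.605, 0.2621, 0.0367]
ee_rot: [0.736, 0.678, 0.0, 0.0]
ft_force: [-0.5, -0.3, 0.6]
gripper_width: 0.0398
time_s: 36.28
tool_pos: [0.6057, 0.2623, 0.2301]
time_s: 37.28
tool_pos: [0.3987, 0.1361, 0.227]
brass_hammer 0.79 [ 0.619 -0.018  0.022] [0.0171 0.0227 0.0263]
red_pliers 0.78 [0.633 0.118 0.014] [0.0101 0.0139 0.0174]
burnisher 0.56 [ 0.597 -0.176  0.027] [0.0226 0.0274 0.0319]
needle_file 0.57 [0.597 0.262 0.019] [0.0096 0.0205 0.0245]
oil_bottle 0.67 [ 0.4796 -0.2504  0.0435]
foot_joint 0.91 [ 0.4987 -0.4149  0.0157]
```

View pics/t13.png

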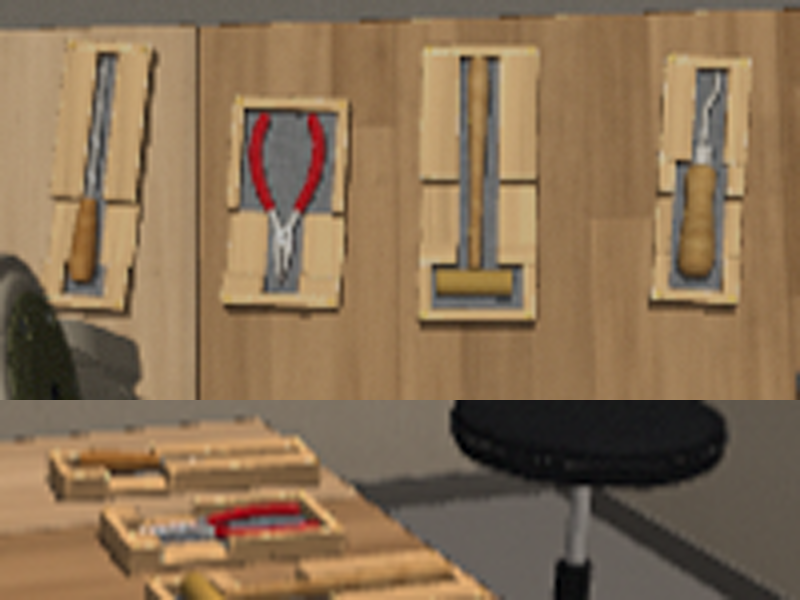

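```bash
python3 -c "
from station import env
print(env.close_job())"
```

```text
the job is handed in; nothing more can be done
None
```

I put the hammer, pliers, burnisher and needle file, in that order, into their own trays. The job is handed in at about 38 s of the 99 s. No verdict is reported.

- **Placing:** in the last top picture each tool lies inside its cut-out, the right way round. The last side crop shows only the file and the pliers whole. The hammer and the burnisher looked seated in earlier side pictures.
- **Heights:** the hammer and pliers now read 8 mm higher than they did on the table, which matches the felt floor. The burnisher reads about 10 mm higher and the file about 6.5 mm. I put that difference down to which parts the masks covered, and did not check it further.
- **Bystanders:** the oil bottle and foot joint read within about 2 mm of where they started, which is within the camera error. The arm never came near them.
- **Forces:** the highest wrist reading was about 7 N, taken at the end of each move. It came when the fingers closed at the table.
- **Disagreements:** the automatic fit for the hammer followed its shadow and the one for the pliers sat a few mm off, so I corrected both from the picture. The finger opening read about 4–5 mm below the stated widths of the pliers, burnisher and file.

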